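# Clamp the batch paddle and trip the recessed slide switch

## Robot

A 6-joint arm with a two-finger parallel gripper is mounted at the origin on the work surface; the furniture and walls round the work are solid. World frame = base frame: x ahead of the robot, y to its left, z up, the work surface at z = 0. Lengths are in m, angles in rad, forces in N, time in s.
With the tool pointing down it reaches from about 0.4 to 0.825 m from the base axis. Payload 7 kg.
Tool frame: the origin (TCP) lies at the very end of the fingers, on their centre line; the grasp point (between the pads) lies 19 mm behind it; z points along the fingers, y is the line along which they close (so a half turn about z gives the same grasp; the last joint's range is limited). The gripper opens to 88 mm and grips with 3 to 60 N. Pads are 19 mm wide; open, the fingers measure 130 mm over their backs; the gripper's body (78 mm by 193 mm) begins 47 mm behind the grasp point.
Start: joints at [1.502, 0.359, 0.012, 0, -1.224, -0.288], TCP at [0.236, 0.632, 0.227] pointing down, gripper open.
Joint ranges: [-3.07, 3.07], [-1.43, 2.12], [-1.02, 1.25], [-3.03, 1.67], [-3.05, -0], [-3.03, 3.03]. Speed limits (rad/s): [2.39, 2.39, 3.01, 3.14, 3.14, 3.14].

## Interface

Orientations are given as [roll, pitch, yaw] about the fixed x, y, z axes, in that order (R = Rz(yaw) Ry(pitch) Rx(roll)).
In Python, from station import arm gives the robot as it stands.
- The arm moves only by the tool step_arm, never from a script. Its argument "rows" is a list of rows, each a list of 5 numbers: the shift along the world's x, y, z in m, then the turn about the world's z in rad, then the finger opening in m, from 0 to 0.0876. In form: [[x, y, z, spin, gripper], ...]. A call has 1 to 20 rows; each row is the pose to reach, as a shift and turn from the pose commanded when the call began; what a row does not reach only later rows make up. A row lasts 1/10 s, in which the tool goes at most 50 mm and 8.59 degrees, less where a joint would pass 70% of its speed; a pose out of reach is approached as far as the arm can. A call with a gripper value outside its range is refused whole. The fingers move at their own pace and stop on an object; "newtons" is the grip in N (left out, the last holds). Time passes only in rows, so rows that repeat a pose let the fingers close. It gives the time, the measured TCP pose, the force, the opening and the grip force at its end, in the units of the state.
- arm.get_state(): the state, without advancing time (a new reading comes with each control period).
- arm.grab_frame(name): name is "scene" or "top" or "wrist"; returns a dict with "color" (480x640x3 uint8, blue, green, red), "vfov" (degrees; the focal length in pixels is half the picture's height over the tangent of half this angle, whatever the lens; pixels are square), "cx", "cy" (the principal point, pixels), "k1" (the pictures are not rectified: a ray, as slopes to the right and down, at radius r is drawn at 1 + k1 r^2 times it, then the intrinsics apply), "rvec" (rotation vector, rad) and "tvec" (3), from world to camera coordinates, as OpenCV has them. Camera axes: x right, y down, z forward; pixel columns grow to the right and rows downward; lengths in m; the calibration is good to about 2 mm. A picture is of the moment at which its call begins. There is no depth.
- arm.job_done(): hands the job in; it is judged then, once.
The state is a dict: "t": time; "q": joint angles; "qd": joint speeds; "joint_efforts": joint torques, N m; "eef_pos": TCP position; "ee_rot": TCP orientation; "force": force on the tool from outside, world axes, zero at the start; "moment": the same for the moment, N m; "width": finger opening in m; "gripper_force": force on a finger pad.
Only numpy, scipy, OpenCV 4.12 (cv2) and the standard library are available. Lean on these libraries where they do the work, as an engineer would, in place of code of your own. Each camera call takes 0.05 s, during which the arm holds its last target. There are 200 camera calls.

## Task

Get the wooden batch paddle ready to be written on: bring its blade in under the open jaw of the blue clamp, flat on the table, until it is fully home against the clamp's stop. Then slide the small red switch in the recess on top of the clamp all the way from the red mark to the green mark, so that the sprung jaw closes on the blade. Leave the date stamp and the sugar dredger standing where they are.

Things in the scene. Friction and masses are not known exactly. Their poses are not given: they have to be found in the camera images.
- paddle: Loose beech paddle, 0.06 kg, 10 mm thick, lying flat. Blade 80 x 60 mm, white paper panel on top; a handle 24 mm wide, best gripped at x = -70 mm. Origin: centre of the blade's underside; +x from the handle to the blade's front edge (x = +40 mm), handle x = -40 to -106 mm, z up. It slides easily on the table.
- clamp: Blue clamp fixed to the table. Origin on the table, in the middle of its stop face; +x points into the housing (the way the paddle goes in), y across, z up. Housing: x = 0 to 74 mm, 78 mm wide, 52 mm high. Paddle fully home: blade's front edge against the stop face at x = 0, so the paddle's origin at x = -40 mm, y within 3 mm, parallel.
- throat (a point): Mouth of the clamp's throat, on the table at clamp x = -45 mm. The paddle enters here toward clamp +x between two guide cheeks 14 mm high, inner faces at y = +-33 mm from x = 0 to -45 mm, flared outward to x = -58 mm. The open jaw stands over it, so keep fingers outside x = -75 mm.
- recess (a point): Centre of the floor of the thumb recess in the housing's top, at clamp x = 39 mm. Floor 46 mm above the table, 6 mm deep, 34 mm wide (clamp y = -17 to +17 mm), 58 mm long (clamp x = 10 to 68 mm). The nub slides in it along clamp x; a red dot beside it marks the nub's start, a green dot its end.
- nub_top (a point): Centre of the top of the red ridged switch nub: 10 mm long along the clamp's x, 14 mm wide, 6 mm tall, its top flush with the housing's top, 52 mm above the table. At its start it lies at clamp x = 49 to 51 mm, y = 0, with about 34 mm of free recess on its -x side where shut fingertips can dip in behind it.
- switch (a joint): Travel of the switch nub in m: 0 to 0.002 at the start (jaw held open), 0.012 at the green end stop, moving along the clamp's +x. It stays where it is left. It needs about 2 to 3 N; the jaw is let go at about 0.006 and cannot be set again.
- jaw (a joint): Angle of the sprung jaw in rad: 0 to 0.02 = held open, about 0.23 = closed on the 10 mm blade (pressing with 2 to 3 N), 0.40 = snapped shut with nothing in it.
- jaw_lip (a point): Middle of the underside of the jaw's rubber lip: 22 mm above the table when open, at clamp x = -48 mm.
- date_stamp: Date stamp with a green cap, 40 x 56 x 80 mm, standing loose to the left of the robot; not to be disturbed. Origin: centre of its underside.
- sugar_dredger: Steel sugar shaker, 70 mm across, 116 mm high, standing loose right of the bun heap; not to be disturbed. Origin: centre of its underside.

How it is judged:
By the outcome, as a careful person would: the job done as asked, in the order asked, and still so for the second after the job is handed in, with the robot touching nothing.
It also fails if it takes over 45 s, if anything falls off the work surface, if the arm or the gripper's body presses on something with over 40 N, if the wrist force passes 120 N, or if a joint passes its speed limit or range.

## Working session

There is one attempt and no reset: what is moved stays moved. The work goes in short steps, Python scripts to look and compute and a tool call to move; the robot and the scene stay as the last step left them, time stands still between calls to the robot, and variables do not carry over. Pictures are saved under pics/ and viewed, at most 12 in all, crops included, and the job is handed in when it is done.

Besides the shell and the picture viewer there is one more tool, called by a JSON object that holds its "fn" and its "kwargs", one argument or row to a line. step_arm: Moves the arm, as the interface text tells. Its arguments: {"type":"object","properties":{"rows":{"type":"array"},"newtons":{"type":"number"}},"required":["rows"]}

```bash
mkdir -p pics; cat > h.py <<'E'
import numpy as np, cv2
from station import arm
def K(f):
    F=240/np.tan(np.radians(f["vfov"])/2); return F
def grab(n,save=None):
    f=arm.grab_frame(n)
    if save: cv2.imwrite('pics/'+save,f["color"])
    return f
def ray(f,uv):
    F=K(f); d=(np.atleast_2d(uv)-[f["cx"],f["cy"]])/F
    s=d.copy()
    for _ in range(30): s=d/(1+f["k1"]*(s**2).sum(1,keepdims=True))
    R=cv2.Rodrigues(np.array(f["rvec"],float))[0]; t=np.array(f["tvec"],float).ravel()
    return -R.T@t, np.c_[s,np.ones(len(s))]@R
def onz(f,uv,z):
    o,d=ray(f,uv); return o+d*((z-o[2])/d[:,2])[:,None]
def proj(f,P):
    R=cv2.Rodrigues(np.array(f["rvec"],float))[0]; t=np.array(f["tvec"],float).ravel()
    c=np.atleast_2d(P)@R.T+t; s=c[:,:2]/c[:,2:]; s=s*(1+f["k1"]*(s**2).sum(1,keepdims=True))
    return s*K(f)+[f["cx"],f["cy"]]
E
python3 - <<'E'
from h import *
for n in ("scene","top","wrist"):
    f=grab(n,n+'0.png'); print(n,f["vfov"],f["k1"],ray(f,[320,240]))
print(arm.get_state())
E
```

```text
scene 48.24156583762457 -0.11441582959136486 (array([ 0.924889  , -0.30692944,  1.17158746]), array([[-0.36689849,  0.34246345, -0.86524101]]))
top 52.84690459569768 -0.06519244376439147 (array([0.30243442, 0.07382796, 1.0612598 ]), array([[ 0.15925304,  0.0411365 , -0.98678283]]))
wrist 62.33934960455495 -0.03278026139803064 (array([0.30722596, 0.60550946, 0.38411575]), array([[-0.25978341,  0.10574744, -0.95991803]]))
{'t': 0.15, 'q': array([ 1.50208811e+00,  3.59221883e-01,  1.12751954e-02, -2.29747784e-04,
       -1.22412782e+00, -2.88126630e-01]), 'qd': array([-0.00043302, -0.00149371,  0.00287017,  0.00036349,  0.00201614,
       -0.00108808]), 'joint_efforts': array([-8.47120646e-04, -5.83273494e+01,  2.93291044e+01,  7.00120836e+00,
        8.77527986e-03, -1.05073186e-04]), 'eef_pos': array([0.23567219, 0.63212207, 0.22584527]), 'ee_rot': array([ 3.14030579e+00, -1.56127618e-04, -3.56912941e-01]), 'force': array([ 1.17867597,  0.14067346, -1.4526968 ]), 'moment': array([ 0.00934037,  0.02782986, -0.03565273]), 'gripper_force': 0.0, 'width': 0.08770657664120222}
```

View pics/top0.png

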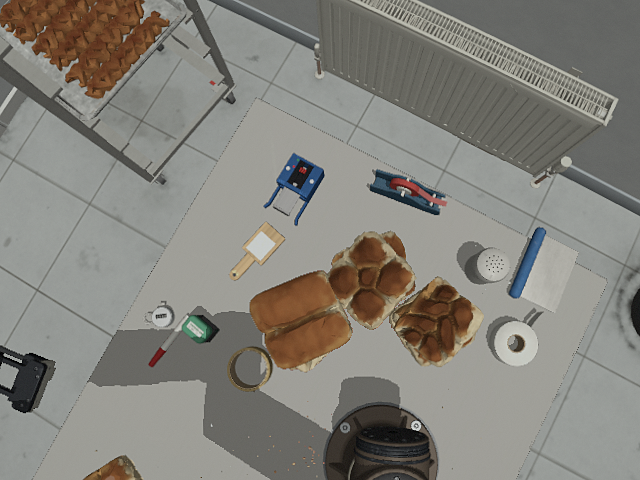

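View pics/scene0.png

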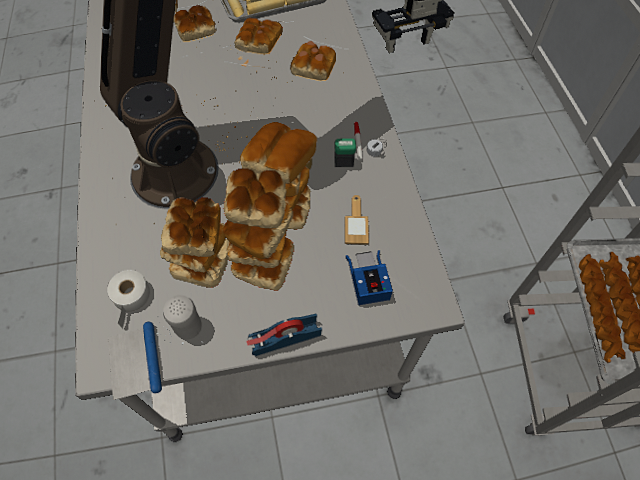

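The top view shows the paddle at about (258,248) and the clamp at about (298,183), its mouth facing down-left. The stamp is at (200,327), and the bun heap is to the right of the paddle. The scene view agrees: paddle (357,222), clamp (370,280). Next I'll enlarge the paddle and clamp.

```bash
python3 - <<'E'
from h import *
a=cv2.imread('pics/top0.png')[140:290,215:340]; b=cv2.imread('pics/scene0.png')[185:315,320:420]
a=cv2.resize(a,(400,480),interpolation=2) if 0 else cv2.resize(a,None,fx=3.8,fy=3.8,interpolation=cv2.INTER_CUBIC)
b=cv2.resize(b,None,fx=3.2,fy=3.2,interpolation=cv2.INTER_CUBIC)
c=np.zeros((600,800,3),np.uint8); c[:a.shape[0],:a.shape[1]]=a; c[:b.shape[0],480:480+b.shape[1]]=b
cv2.imwrite('pics/c1.png',c); print(a.shape,b.shape)
f=grab("top")
img=f["color"]; hsv=cv2.cvtColor(img,cv2.COLOR_BGR2HSV)
def px(x0,y0,x1,y1,lo,hi):
    m=np.zeros(img.shape[:2],np.uint8); m[y0:y1,x0:x1]=cv2.inRange(hsv,lo,hi)[y0:y1,x0:x1]; return m
m=px(222,215,290,285,(10,50,90),(30,255,255))
cs,_=cv2.findContours(m,cv2.RETR_EXTERNAL,cv2.CHAIN_APPROX_NONE); c=max(cs,key=cv2.contourArea)
full=np.zeros_like(m); cv2.drawContours(full,[c],-1,255,-1)
P=onz(f,np.argwhere(full)[:,::-1].astype(float),.01)[:,:2]
print("paddle px",len(P),cv2.minAreaRect(P.astype(np.float32)*1000))
w=full&cv2.inRange(hsv,(0,0,150),(180,45,255))
W=onz(f,np.argwhere(w)[:,::-1].astype(float),.01)[:,:2]; print("panel",len(W),cv2.minAreaRect(W.astype(np.float32)*1000))
print("approx",(onz(f,[[296,178],[284,208],[258,248],[235,274],[200,327],[490,265],[300,280],[255,300],[372,275]],.01)*1000).round())
E
```

```text
(570, 475, 3) (416, 320, 3)
paddle px 1292 ((444.8903503417969, 265.9783020019531), (60.66474914550781, 145.15231323242188), 46.88128662109375)
panel 458 ((463.87945556640625, 249.68389892578125), (44.61079788208008, 50.81353759765625), 46.835697174072266)
approx [[ 615.  169.   10.]
 [ 547.  197.   10.]
 [ 458.  255.   10.]
 [ 402.  306.   10.]
 [ 288.  382.   10.]
 [ 407. -253.   10.]
 [ 385.  163.   10.]
 [ 344.  262.   10.]
 [ 392.    6.   10.]]
```

View pics/c1.png

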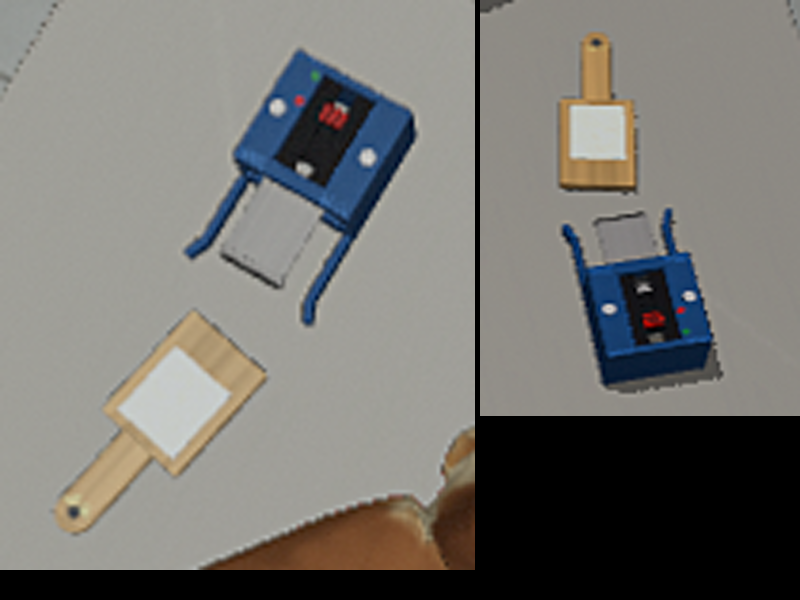

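The crop shows a clear paddle (blade toward the clamp) and the clamp with its nub next to the red dot. I'll move over them for a wrist close-up, staying high.

{"fn": "step_arm", "kwargs": {
  "rows": [
    [0.03,-0.04,0.03,-0.05,0.0876],
    [0.06,-0.08,0.05,-0.1,0.0876],
    [0.09,-0.12,0.06,-0.15,0.0876],
    [0.11,-0.16,0.06,-0.2,0.0876],
    [0.13,-0.2,0.06,-0.25,0.0876],
    [0.15,-0.24,0.06,-0.3,0.0876],
    [0.17,-0.28,0.06,-0.3,0.0876],
    [0.19,-0.31,0.06,-0.3,0.0876],
    [0.2,-0.33,0.06,-0.3,0.0876],
    [0.2,-0.33,0.06,-0.3,0.0876],
    [0.2,-0.33,0.06,-0.3,0.0876]
  ]
}}

```text
t: 1.3
eef_pos: [0.436, 0.302, 0.2866]
ee_rot: [-3.141, 0.0, -0.658]
force: [0.0, -0.7, 0.1]
width: 0.0875
gripper_force: 0.0
```

```bash
python3 - <<'E'
from h import *
f=grab("wrist",'w1.png')
import pickle; pickle.dump(f,open('w1.pkl','wb'))
s=arm.get_state(); print(s['t'],s['eef_pos'],s['ee_rot'])
E
```

```text
1.35 [0.435709   0.30261703 0.28654037] [-3.14143794e+00  1.75339366e-04 -6.57197060e-01]
```

View pics/w1.png

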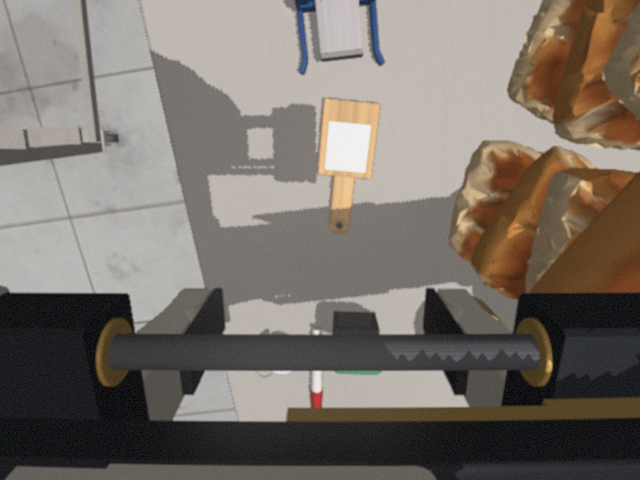

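The wrist view shows the paddle at (348,140), its handle end at (339,226), and the cheek tips at (303,70) and (381,62). The nearest bun corner is at about (455,230). Next: measure the paddle here and the clamp from the top and scene views, plus the bun clearance.

```bash
python3 - <<'E'
from h import *
import pickle
f=pickle.load(open('w1.pkl','rb')); img=f["color"]; hsv=cv2.cvtColor(img,cv2.COLOR_BGR2HSV)
m=np.zeros(img.shape[:2],np.uint8); m[85:240,310:390]=cv2.inRange(hsv,(8,60,60),(30,255,255))[85:240,310:390]
cs,_=cv2.findContours(m,cv2.RETR_EXTERNAL,cv2.CHAIN_APPROX_NONE); c=max(cs,key=cv2.contourArea)
P=onz(f,c[:,0].astype(float),.01)[:,:2]
(cx,cy),sz,an=cv2.minAreaRect(P.astype(np.float32)*1000); print("paddle wrist",cx,cy,sz,an)
print("cheek tips z14",(onz(f,[[303,71],[381,63]],.014)*1000).round(1))
print("lip front corners z.03",(onz(f,[[322,57],[361,55]],.03)*1000).round(1))
t=grab("top"); s=grab("scene")
for z in (0.02,.06,.1,.14): print(z,"bun wrist",(onz(f,[[452,235],[462,180],[480,145]],z)*1000).round().tolist(),"top",(onz(t,[[252,298],[290,283],[330,272]],z)*1000).round().tolist())
# clamp: top-face screws, dots, nub by colour
def comps(F,box,lo,hi,lo2=None,hi2=None,amin=2):
    h=cv2.cvtColor(F["color"],cv2.COLOR_BGR2HSV); m=cv2.inRange(h,lo,hi)
    if lo2: m|=cv2.inRange(h,lo2,hi2)
    x0,y0,x1,y1=box; M=np.zeros_like(m); M[y0:y1,x0:x1]=m[y0:y1,x0:x1]
    n,_,st,ce=cv2.connectedComponentsWithStats(M,connectivity=8); return [(int(st[i,4]),ce[i]) for i in range(1,n) if st[i,4]>=amin]
for nm,F,box in (("top",t,(270,148,330,222)),("scene",s,(340,245,400,305))):
    for k,a in dict(red=((0,120,80),(9,255,255),(170,120,80),(180,255,255)),green=((45,80,50),(85,255,255)),white=((0,0,165),(180,50,255))).items():
        for n,ce in comps(F,box,*a): print(nm,k,n,ce.round(1),(onz(F,ce,.052)[0]*1000).round(1))
    h=cv2.cvtColor(F["color"],cv2.COLOR_BGR2HSV); x0,y0,x1,y1=box
    for vlo in (100,130):
        m=np.zeros(h.shape[:2],np.uint8); m[y0:y1,x0:x1]=cv2.inRange(h,(100,120,vlo),(125,255,255))[y0:y1,x0:x1]
        m=cv2.morphologyEx(m,cv2.MORPH_OPEN,np.ones((5,5),np.uint8))
        cs,_=cv2.findContours(m,cv2.RETR_EXTERNAL,cv2.CHAIN_APPROX_NONE)
        if cs:
            c=max(cs,key=cv2.contourArea); P=onz(F,cv2.convexHull(c)[:,0].astype(float),.052)[:,:2]
            print(nm,vlo,cv2.minAreaRect(P.astype(np.float32)*1000))
E
```

```text
paddle wrist 444.7442626953125 266.7668151855469 (59.93422317504883, 144.94656372070312) 46.80771255493164
cheek tips z14 [[550.1 240.1  14. ]
 [508.2 173.3  14. ]]
lip front corners z.03 [[546.8 218.3  30. ]
 [525.3 187.5  30. ]]
0.02 bun wrist [[315.0, 214.0, 20.0], [360.0, 173.0, 20.0], [380.0, 138.0, 20.0]] top [[348.0, 266.0, 20.0], [378.0, 184.0, 20.0], [400.0, 97.0, 20.0]]
0.06 bun wrist [[332.0, 218.0, 60.0], [373.0, 181.0, 60.0], [391.0, 149.0, 60.0]] top [[346.0, 259.0, 60.0], [375.0, 180.0, 60.0], [396.0, 96.0, 60.0]]
0.1 bun wrist [[349.0, 222.0, 100.0], [386.0, 188.0, 100.0], [402.0, 160.0, 100.0]] top [[344.0, 252.0, 100.0], [372.0, 175.0, 100.0], [392.0, 95.0, 100.0]]
0.14 bun wrist [[366.0, 226.0, 140.0], [399.0, 196.0, 140.0], [413.0, 171.0, 140.0]] top [[343.0, 244.0, 140.0], [370.0, 171.0, 140.0], [389.0, 94.0, 140.0]]
top red 4 [293.2 166. ] [630.1 171.   52. ]
top red 34 [302.1 170.1] [620.3 151.8  52. ]
top green 4 [297.5 159.5] [644.6 161.6  52. ]
top white 1991 [305.8 179.4] [598.9 144.   52. ]
top white 12 [287.5 167.5] [627.1 183.6  52. ]
top white 13 [311.4 180.6] [595.9 132.   52. ]
top white 6 [294.5 184. ] [589.4 168.7  52. ]
top white 559 [285.6 207.8] [537.4 188.4  52. ]
top white 2 [278.  204.5] [545.  204.7  52. ]
top 100 ((577.383544921875, 144.56053161621094), (20.548158645629883, 30.4298038482666), 63.202392578125)
top 130 ((576.4880981445312, 145.02783203125), (19.47880744934082, 24.47739028930664), 88.31353759765625)
scene red 5 [382.2 281.6] [628.5 170.3  52. ]
scene red 27 [373.7 284.3] [620.4 150.6  52. ]
scene green 3 [384. 288.] [642.9 161.9  52. ]
scene white 2 [356.5 267. ] [561.5 151.8  52. ]
scene white 9 [385. 277.] [624.4 183.6  52. ]
scene white 10 [359.8 281. ] [593.  132.3  52. ]
scene 100 ((611.1010131835938, 122.21199798583984), (18.56048011779785, 30.370515823364258), 48.54542541503906)
```

Measurements agree across views:
- Paddle: origin about (469,244), axis −43.1°.
- Clamp: origin about (578,177), axis −31.3°.

The gripper body would foul the bun heap at the handle, so I'll first grip the blade slightly off-centre and draw the paddle to the clamp's mouth.

{"fn": "step_arm", "kwargs": {
  "rows": [
    [0.02,-0.03,0,0,0.0876],
    [0.045,-0.062,-0.02,0,0.0876],
    [0.045,-0.062,-0.06,0,0.0876],
    [0.045,-0.062,-0.11,0,0.0876],
    [0.045,-0.062,-0.16,0,0.0876],
    [0.045,-0.062,-0.2,0,0.0876],
    [0.045,-0.062,-0.23,0,0.0876],
    [0.045,-0.062,-0.255,0,0.0876],
    [0.045,-0.062,-0.27,0,0.0876],
    [0.045,-0.062,-0.278,0,0.0876],
    [0.045,-0.062,-0.282,0,0.0876],
    [0.045,-0.062,-0.282,0,0.0876]
  ]
}}

```text
t: 2.65
eef_pos: [0.4807, 0.2409, 0.0045]
ee_rot: [3.141, -0.0, -0.656]
force: [-0.4, 0.1, 0.7]
width: 0.0876
gripper_force: 0.0
```

```bash
python3 - <<'E'
from h import *
s=arm.get_state(); print(s['t'],s['eef_pos'],s['ee_rot'],s['force'])
f=grab("wrist",'w2.png'); grab("scene",'s2.png')
a=cv2.imread('pics/w2.png'); b=cv2.imread('pics/s2.png')[100:320,230:430]
b=cv2.resize(b,None,fx=1.5,fy=1.5); a=cv2.resize(a,(480,360)); c=np.zeros((360,780,3),np.uint8); c[:,:480]=a; c[:330,480:]=b; cv2.imwrite('pics/c2.png',c)
E
```

```text
2.65 [0.48074613 0.24092156 0.00454168] [ 3.14144548e+00 -3.76527381e-05 -6.56108769e-01] [-0.43607431  0.05107055  0.74183789]
```

View pics/c2.png

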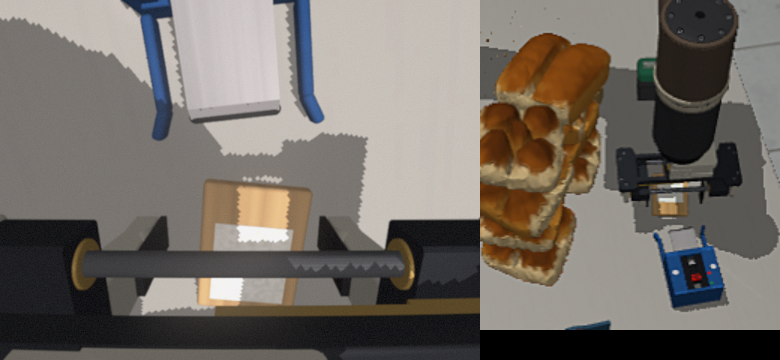

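The fingers straddle the blade with no contact, and there is clear space to the buns. I'll close, then align and draw it to the throat.

{"fn": "step_arm", "kwargs": {
  "rows": [
    [0,0,0,0,0.05],
    [0,0,0,0,0.05],
    [0,0,0,0,0.05],
    [0,0,0,0,0.05],
    [0,0,0,0,0.05],
    [0.004,-0.003,0,0.03,0.05],
    [0.01,-0.008,0,0.07,0.05],
    [0.016,-0.013,0,0.11,0.05],
    [0.02,-0.016,0,0.11,0.05],
    [0.023,-0.019,0,0.11,0.05],
    [0.023,-0.019,0,0.11,0.05]
  ],
  "newtons": 10
}}

```text
t: 3.85
eef_pos: [0.5044, 0.2214, 0.0048]
ee_rot: [-3.141, -0.0, -0.548]
force: [1.8, -0.4, 2.1]
width: 0.0599
gripper_force: 9.9
```

```bash
python3 - <<'E'
from h import *
s=arm.get_state(); print(s['t'],s['eef_pos'],s['ee_rot'],s['force'],s['width'])
f=grab("wrist",'w3.png')
import pickle; pickle.dump(f,open('w3.pkl','wb'))
for x,y in ((-86,0),(-57,30),(-57,-30),(-58,38),(-58,-38)):
    a=np.radians(-31.3);print(x,y,proj(f,[.578+(x*np.cos(a)-y*np.sin(a))/1e3,.177+(x*np.sin(a)+y*np.cos(a))/1e3,.01]))
E
```

```text
3.85 [0.50442492 0.22141585 0.00479877] [-3.14091828e+00 -4.96181634e-04 -5.47820937e-01] [ 1.78247669 -0.42314544  2.06172143] 0.05985951810589972
-86 0 [[322.4568142  311.52949085]]
-57 30 [[248.18490622 246.46904012]]
-57 -30 [[396.46689845 246.34051649]]
-58 38 [[228.6667592  248.83721627]]
-58 -38 [[416.02737827 248.67678056]]
```

View pics/w3.png

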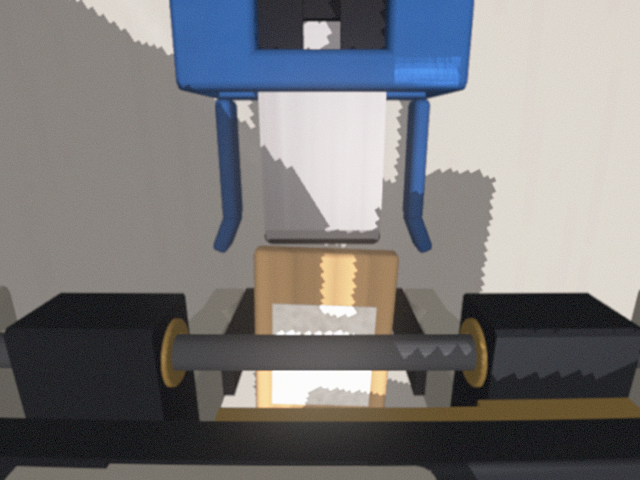

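The blade sits square at the throat: front corners (256,248) and (396,252), cheek tips (220,250) and (426,250), about 1 mm off-centre. I'll regrip at the rear of the blade and push it in between the cheeks.

{"fn": "step_arm", "kwargs": {
  "rows": [
    [0,0,0,0,0.0876],
    [0,0,0,0,0.0876],
    [0,0,0,0,0.0876],
    [-0.015,0.0095,0,0,0.0876],
    [-0.0295,0.0185,0,0,0.0876],
    [-0.0295,0.0185,0,0,0.05],
    [-0.0295,0.0185,0,0,0.05],
    [-0.0295,0.0185,0,0,0.05],
    [-0.0295,0.0185,0,0,0.05],
    [-0.025,0.0155,0,0,0.05],
    [-0.02,0.0125,0,0,0.05],
    [-0.015,0.0095,0,0,0.05],
    [-0.01,0.0065,0,0,0.05],
    [-0.0025,0.002,0,0,0.05],
    [-0.0025,0.002,0,0,0.05]
  ],
  "newtons": 10
}}

```text
t: 5.4
eef_pos: [0.5023, 0.2229, 0.0045]
ee_rot: [-3.141, -0.0, -0.548]
force: [0.1, 0.2, -0.1]
width: 0.0597
gripper_force: 9.9
```

```bash
python3 - <<'E'
from h import *
s=arm.get_state(); print(s['t'],s['eef_pos'],s['ee_rot'],s['force'],s['width'])
f=grab("wrist",'w4.png')
E
```

```text
5.4 [0.50229341 0.2228811  0.00449864] [-3.14144887e+00 -2.46569036e-04 -5.47702297e-01] [ 0.09751307  0.23393581 -0.07797588] 0.0596582905271525
```

View pics/w4.png

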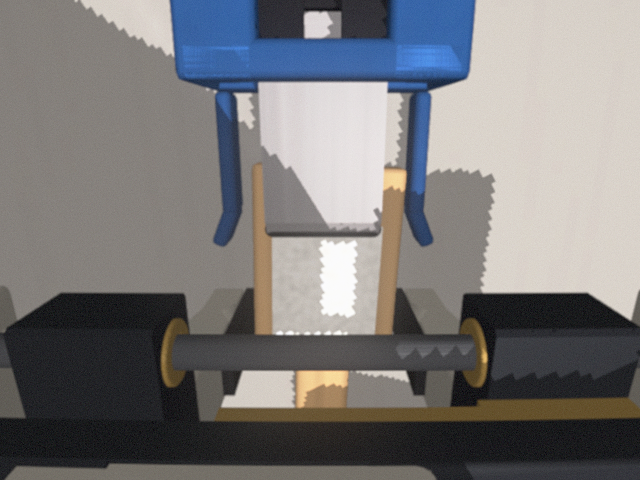

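The blade is between the cheeks with its nose turned about 2° right, at (330,165). I'll straighten it slightly and release. Then I'll rise, turn 90° and shut the fingers to push from the handle end.

{"fn": "step_arm", "kwargs": {
  "rows": [
    [0,0,0,0.03,0.05],
    [0,0,0,0.03,0.05],
    [0,0,0,0.03,0.0876],
    [0,0,0,0.03,0.0876],
    [0,0,0,0.03,0.0876],
    [0,0,0.03,0.03,0.0876],
    [0,0,0.08,0.03,0.0876],
    [0,0,0.13,0.03,0.0876],
    [0,0,0.18,0.15,0.06],
    [-0.01,0.006,0.2,0.3,0.03],
    [-0.03,0.02,0.2,0.45,0],
    [-0.05,0.03,0.2,0.6,0],
    [-0.07,0.043,0.2,0.75,0],
    [-0.085,0.052,0.2,0.9,0],
    [-0.095,0.058,0.2,1.05,0],
    [-0.095,0.058,0.2,1.2,0],
    [-0.095,0.058,0.2,1.35,0],
    [-0.095,0.058,0.2,1.5,0],
    [-0.095,0.058,0.2,1.57,0],
    [-0.095,0.058,0.2,1.57,0]
  ]
}}

```text
t: 7.45
eef_pos: [0.4061, 0.2814, 0.2046]
ee_rot: [-3.142, -0.0, 1.024]
force: [0.1, -0.1, -0.1]
width: 0.0011
gripper_force: 0.0
```

```bash
python3 - <<'E'
from h import *
s=arm.get_state(); print(s['t'],s['eef_pos'],s['ee_rot'],s['width'],s['q'])
f=grab("top",'t5.png'); img=f["color"]; hsv=cv2.cvtColor(img,cv2.COLOR_BGR2HSV)
c=cv2.resize(img[140:300,200:360],None,fx=3.6,fy=3.6,interpolation=2)
w=grab("wrist",'w5.png')["color"]
o=np.zeros((576,800,3),np.uint8); o[:,:]=0; o[:400,:400]=cv2.resize(c,(400,400)); o[:300,400:]=cv2.resize(w,(400,300)); cv2.imwrite('pics/c5.png',o)
E
```

```text
7.45 [0.40608199 0.2814227  0.20458869] [-3.14153877e+00 -3.00551934e-05  1.02423209e+00] 0.001122830106015492 [ 1.00466579e+00  7.51173956e-02 -4.09709897e-01 -6.15547538e-05
 -1.08594004e+00  1.59039132e+00]
```

View pics/c5.png

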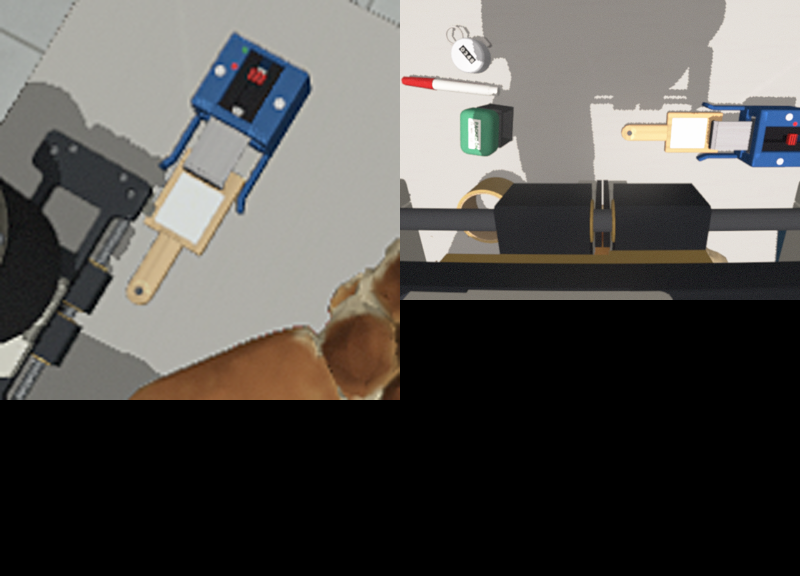

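The blade is well inside the cheeks and straight, its handle end clear at crop (140,290). I'll measure the tail and axis before pushing.

```bash
cat > pm.py <<'E'
from h import *
a=np.radians(-31.3); X=np.array([np.cos(a),np.sin(a)]); Y=np.array([-X[1],X[0]]); O=np.array([578,177.])
def cl(p): p=np.atleast_2d(p)*1000-O; return np.c_[p@X,p@Y]
def paddle(n):
    f=grab(n); h=cv2.cvtColor(f["color"],cv2.COLOR_BGR2HSV)
    m=cv2.inRange(h,(10,50,60),(30,255,255))
    P=cl(onz(f,np.argwhere(m)[:,::-1].astype(float),.01)[:,:2])
    P=P[(abs(P[:,1])<33)&(P[:,0]>-195)&(P[:,0]<-50)]
    tail=np.percentile(P[:,0],.2); print(n,len(P),"tail",tail)
    for lo,hi in ((5,20),(20,35),(35,50),(50,60),(72,80),(85,95)):
        q=P[(P[:,0]>tail+lo)&(P[:,0]<tail+hi)]
        if len(q): print(lo,hi,"y",q[:,1].min().round(1),q[:,1].max().round(1),((q[:,1].min()+q[:,1].max())/2).round(1))
if __name__=="__main__": paddle("wrist"); paddle("top")
E
python3 pm.py
```

```text
wrist 3321 tail -173.5473431809557
5 20 y -10.9 13.2 1.1
20 35 y -11.9 13.2 0.7
35 50 y -11.0 13.1 1.1
50 60 y -11.0 13.1 1.0
72 80 y -29.3 30.2 0.4
85 95 y -29.3 30.1 0.4
top 535 tail -172.19745589888856
5 20 y -12.7 11.6 -0.5
20 35 y -12.7 11.2 -0.7
35 50 y -12.7 11.6 -0.5
50 60 y -12.7 11.3 -0.7
72 80 y -30.4 26.1 -2.2
85 95 y -30.5 29.3 -0.6
```

The paddle is straight and centred, tail at clamp x ≈ −173. I'll descend behind it and push toward clamp +x.

{"fn": "step_arm", "kwargs": {
  "rows": [
    [0,0,-0.05,0,0],
    [0,0,-0.1,0,0],
    [0,0,-0.14,0,0],
    [0,0,-0.17,0,0],
    [0,0,-0.19,0,0],
    [0,0,-0.2,0,0],
    [0,0,-0.2,0,0],
    [0.0043,-0.0026,-0.2,0,0],
    [0.0085,-0.0052,-0.2,0,0],
    [0.0128,-0.0078,-0.2,0,0],
    [0.0171,-0.0104,-0.2,0,0],
    [0.0214,-0.013,-0.2,0,0],
    [0.0256,-0.0156,-0.2,0,0],
    [0.0256,-0.0156,-0.2,0,0]
  ]
}}

```text
t: 9.05
eef_pos: [0.4327, 0.266, 0.005]
ee_rot: [3.141, -0.001, 1.023]
force: [-1.2, 1.3, 1.4]
width: 0.0004
gripper_force: 0.8
```

```bash
python3 pm.py; python3 -c "
from pm import *
s=arm.get_state();print(s['t'],s['eef_pos'],cl(s['eef_pos'][:2]),s['force'])"
```

```text
wrist 7918 tail -180.1201776803903
5 20 y -32.5 -2.0 -17.3
20 35 y 9.1 14.6 11.9
35 50 y 9.1 14.6 11.8
50 60 y 9.1 14.5 11.8
72 80 y -3.7 14.4 5.4
85 95 y -29.5 31.4 1.0
top 176 tail -174.003688878246
5 20 y -16.5 -6.5 -11.5
35 50 y -18.1 11.6 -3.2
50 60 y -7.7 11.3 1.8
72 80 y -7.3 10.9 1.8
85 95 y -30.5 -19.3 -24.9
9.15 [0.43215713 0.26572035 0.00463742] [[-1.70708641e+02  3.97294742e-02]] [-0.30683674 -0.25239205  0.47015515]
```

Nearly home. I'll continue in small steps, watching the force.

{"fn": "step_arm", "kwargs": {
  "rows": [
    [0.0013,-0.0008,0,0,0],
    [0.0026,-0.0016,0,0,0],
    [0.0034,-0.0021,0,0,0],
    [0.0034,-0.0021,0,0,0]
  ]
}}

```text
t: 9.55
eef_pos: [0.4353, 0.2636, 0.0044]
ee_rot: [-3.142, 0.0, 1.023]
force: [-0.0, 0.6, 0.7]
width: 0.0002
gripper_force: 0.1
```

{"fn": "step_arm", "kwargs": {
  "rows": [
    [0.0009,-0.0005,0,0,0],
    [0.0017,-0.001,0,0,0],
    [0.0017,-0.001,0,0,0]
  ]
}}

```text
t: 9.85
eef_pos: [0.4371, 0.2627, 0.0046]
ee_rot: [3.142, -0.0, 1.023]
force: [0.3, -0.1, 0.1]
width: 0.0002
gripper_force: 0.1
```

{"fn": "step_arm", "kwargs": {
  "rows": [
    [0.0009,-0.0005,0,0,0],
    [0.0017,-0.001,0,0,0],
    [0.0017,-0.001,0,0,0]
  ]
}}

```text
t: 10.15
eef_pos: [0.4388, 0.2617, 0.0046]
ee_rot: [3.142, -0.0, 1.023]
force: [0.1, -0.1, 0.8]
width: 0.0006
gripper_force: 0.1
```

```bash
python3 - <<'E'
from pm import *
f=grab("wrist",'w6.png'); h=cv2.cvtColor(f["color"],cv2.COLOR_BGR2HSV)
m=cv2.inRange(h,(10,50,60),(30,255,255)); P=cl(onz(f,np.argwhere(m)[:,::-1].astype(float),.01)[:,:2])
for lo,hi in ((16,28),(18,26),(-26,-18)):
    q=P[(P[:,1]>lo)&(P[:,1]<hi)&(P[:,0]>-130)&(P[:,0]<-40)]; print(lo,hi,len(q), np.percentile(q[:,0],[0,1,5,50]) if len(q) else '')
q=P[(abs(P[:,1])<8)&(P[:,0]>-160)&(P[:,0]<-90)]; print("handle",np.percentile(q[:,0],[0,1,5]))
E
```

```text
16 28 1933 [-85.95221623 -85.56962583 -84.36219893 -67.53421708]
18 26 1395 [-85.89287009 -85.53017383 -84.29541251 -67.11143848]
-26 -18 0 
handle [-158.13040333 -158.10493563 -156.89904353]
```

View pics/w6.png

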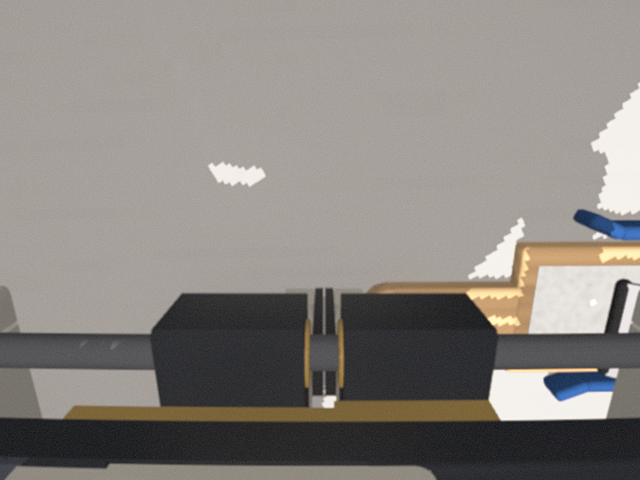

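Shoulder at (517,265), i.e. clamp x ≈ −86, so about 6 mm still to go (home is −80). I'll continue.

{"fn": "step_arm", "kwargs": {
  "rows": [
    [0.0013,-0.0008,0,0,0],
    [0.0026,-0.0016,0,0,0],
    [0.0034,-0.0021,0,0,0],
    [0.0034,-0.0021,0,0,0]
  ]
}}

```text
t: 10.6
eef_pos: [0.4411, 0.2604, 0.0045]
ee_rot: [-3.14, -0.0, 1.023]
force: [-10.4, 7.4, 2.2]
width: 0.0008
gripper_force: 6.5
```

{"fn": "step_arm", "kwargs": {
  "rows": [
    [0.0009,-0.0005,0,0,0],
    [0.0013,-0.0008,0,0,0],
    [0.0013,-0.0008,0,0,0]
  ]
}}

```text
t: 10.9
eef_pos: [0.4415, 0.2602, 0.0045]
ee_rot: [-3.139, -0.0, 1.023]
force: [-18.4, 11.8, 5.6]
width: 0.0008
gripper_force: 11.2
```

{"fn": "step_arm", "kwargs": {
  "rows": [
    [0.0009,-0.0005,0,0,0],
    [0.0009,-0.0005,0,0,0]
  ]
}}

```text
t: 11.1
eef_pos: [0.4418, 0.26, 0.0045]
ee_rot: [-3.138, -0.0, 1.022]
force: [-23.6, 14.6, 7.6]
width: 0.0006
gripper_force: 14.7
```

```bash
cat > sh.py <<'E'
from pm import *
f=grab("wrist"); h=cv2.cvtColor(f["color"],cv2.COLOR_BGR2HSV)
m=cv2.inRange(h,(10,50,60),(30,255,255)); P=cl(onz(f,np.argwhere(m)[:,::-1].astype(float),.01)[:,:2])
for lo,hi in ((18,26),(-26,-18)):
    q=P[(P[:,1]>lo)&(P[:,1]<hi)&(P[:,0]>-130)&(P[:,0]<-40)]; print(lo,hi,len(q), np.percentile(q[:,0],[0,1,5]) if len(q) else '')
s=arm.get_state();print(s['t'],s['eef_pos'],cl(s['eef_pos'][:2]),s['force'])
E
python3 sh.py
```

```text
18 26 1253 [-84.14737365 -83.7853075  -82.62268108]
-26 -18 0 
11.15 [0.4417591  0.26003264 0.00447734] [[-159.54928602    0.1682185 ]] [-24.06418177  14.92927962   8.60971901]
```

Firm contact at 27 N: the paddle is home. The −84 reading includes the visible side face, so it is really about −80. I'll back off, rise and hover over the recess.

{"fn": "step_arm", "kwargs": {
  "rows": [
    [-0.004,0.0025,0,0,0],
    [-0.012,0.007,0,0,0],
    [-0.012,0.007,0.03,0,0],
    [-0.012,0.007,0.08,0,0],
    [-0.012,0.007,0.12,0,0],
    [0.02,-0.012,0.15,0,0],
    [0.06,-0.036,0.15,0,0],
    [0.1,-0.06,0.15,0,0],
    [0.13,-0.079,0.15,0,0],
    [0.1567,-0.0953,0.12,0,0],
    [0.1567,-0.0953,0.1,0,0],
    [0.1567,-0.0953,0.1,0,0]
  ]
}}

```text
t: 12.35
eef_pos: [0.5993, 0.1611, 0.1009]
ee_rot: [-3.138, 0.006, 1.021]
force: [-0.9, -0.1, 0.8]
width: 0.0006
gripper_force: 0.0
```

```bash
python3 - <<'E'
from pm import *
import pickle
s=arm.get_state();print(s['t'],s['eef_pos'],cl(s['eef_pos'][:2]),s['ee_rot'],s['force'])
f=grab("wrist",'w7.png'); pickle.dump(f,open('w7.pkl','wb'))
print("tip",proj(f,s['eef_pos']))
t=grab("top"); h=cv2.cvtColor(t["color"],cv2.COLOR_BGR2HSV); m=cv2.inRange(h,(10,50,60),(30,255,255))
P=cl(onz(t,np.argwhere(m)[:,::-1].astype(float),.01)[:,:2]); P=P[(abs(P[:,1])<33)&(P[:,0]>-165)&(P[:,0]<-40)]; print("top tail",np.percentile(P[:,0],[0,1,2]))
a=np.array(f["color"]); b=t["color"][150:290,215:355]
o=np.zeros((480,800,3),np.uint8); o[:360,:480]=cv2.resize(a,(480,360)); o[:320,480:]=cv2.resize(b,(320,320),interpolation=2); cv2.imwrite('pics/c7.png',o)
E
```

```text
12.35 [0.5992682  0.16107332 0.10088749] [[26.44701412 -2.55945614]] [-3.13826237  0.00556756  1.02055238] [-0.87682993 -0.05291128  0.79706991]
tip [[325.6341527  307.40480974]]
top tail [-144.74463078 -142.6144335  -141.08345708]
```

View pics/c7.png

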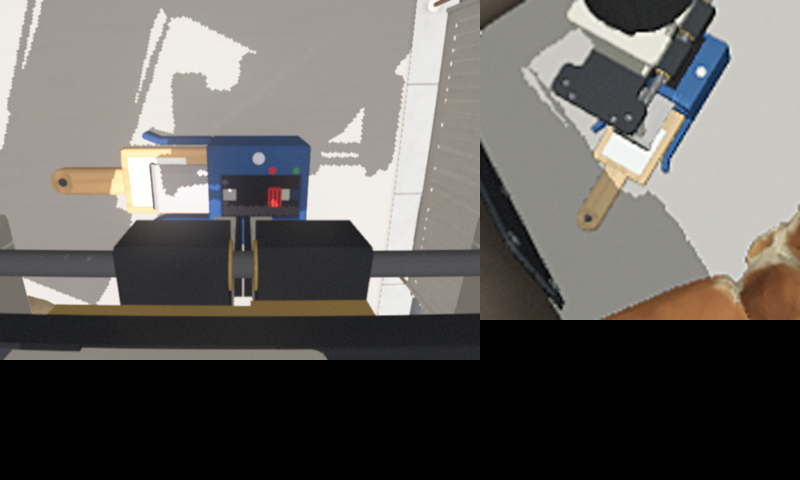

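The paddle is home (top-view tail ≈ −145). The wrist picture shows the nub at (275,197) and the recess at about (222–300, 177–215). I'll measure nub and recess relative to the TCP.

```bash
python3 - <<'E'
from pm import *
f=grab("wrist"); s=arm.get_state(); print(cl(s['eef_pos'][:2]),s['eef_pos'],s['ee_rot'])
h=cv2.cvtColor(f["color"],cv2.COLOR_BGR2HSV)
m=cv2.inRange(h,(0,140,70),(9,255,255))|cv2.inRange(h,(170,140,70),(180,255,255)); m[:, :330]=0;m[300:]=0;m[:200]=0;m[:,420:]=0
n,_,st,ce=cv2.connectedComponentsWithStats(m)
for i in range(1,n):
    if st[i,4]>4:
        x,y,w,hh,_a=st[i]; print("red",st[i],cl(onz(f,[[x,y],[x+w,y],[x,y+hh],[x+w,y+hh]],.052)[:,:2]).round(1).tolist())
k=cv2.inRange(h,(0,0,0),(180,255,50)); 
for y in (242,250,258): 
    r=np.where(k[y,270:420])[0]+270; print("dark row",y,r.min(),r.max(),cl(onz(f,[[r.min(),y],[r.max(),y]],.052)[:,:2]).round(1).tolist())
for x in (330,345): 
    r=np.where(k[215:275,x])[0]+215; print("dark col",x,r.min(),cl(onz(f,[[x,r.min()]],.052)[:,:2]).round(1))
sc=grab("scene")
g=cv2.inRange(cv2.cvtColor(sc["color"],cv2.COLOR_BGR2HSV),(0,120,80),(9,255,255)); 
E
```

```text
[[26.80629025  0.46904431]] [0.60114855 0.1634744  0.10555076] [ 3.14080148e+00 -4.96386323e-04  1.02389080e+00]
red [357 226   9   9  59] [[44.2, 23.1], [49.1, 23.1], [44.3, 18.0], [49.3, 18.0]]
red [355 251  19  27 452] [[43.4, 8.7], [54.0, 8.7], [43.8, -7.5], [54.6, -7.5]]
dark row 242 315 394 [[21.1, 14.0], [65.0, 13.9]]
dark row 250 327 391 [[27.8, 9.3], [63.5, 9.3]]
dark row 258 319 353 [[23.3, 4.6], [42.4, 4.6]]
dark col 330 238 [[29.4 16.3]]
dark col 345 238 [[37.7 16.3]]
```

TCP sits at clamp x=26.8, y=0.5. The nub spans 43.6–54 and the recess starts at 10, so the shut fingertips fit with about 3 mm either side. I'll descend gently.

{"fn": "step_arm", "kwargs": {
  "rows": [
    [0,0,-0.02,0,0],
    [0,0,-0.038,0,0],
    [0,0,-0.046,0,0],
    [0,0,-0.05,0,0],
    [0,0,-0.053,0,0],
    [0,0,-0.053,0,0]
  ]
}}

```text
t: 13.15
eef_pos: [0.6012, 0.1634, 0.0521]
ee_rot: [3.141, -0.001, 1.024]
force: [0.1, 0.6, 0.5]
width: 0.0006
gripper_force: 0.0
```

{"fn": "step_arm", "kwargs": {
  "rows": [
    [0,0,-0.001,0,0],
    [0,0,-0.002,0,0],
    [0,0,-0.003,0,0],
    [0,0,-0.004,0,0],
    [0,0,-0.004,0,0]
  ]
}}

```text
t: 13.65
eef_pos: [0.6009, 0.163, 0.0474]
ee_rot: [-3.141, 0.0, 1.023]
force: [0.7, -0.8, -0.2]
width: 0.0004
gripper_force: 0.0
```

The tips are inside the recess with no contact. Now push the nub toward the green mark.

{"fn": "step_arm", "kwargs": {
  "rows": [
    [0.0017,-0.001,0,0,0],
    [0.0034,-0.0021,0,0,0],
    [0.0051,-0.0031,0,0,0],
    [0.0068,-0.0042,0,0,0],
    [0.0085,-0.0052,0,0,0],
    [0.0094,-0.0057,0,0,0],
    [0.0094,-0.0057,0,0,0]
  ]
}}

```text
t: 14.35
eef_pos: [0.6106, 0.1573, 0.0475]
ee_rot: [3.142, -0.0, 1.023]
force: [-1.0, 1.0, -0.6]
width: 0.0006
gripper_force: 0.4
```

{"fn": "step_arm", "kwargs": {
  "rows": [
    [0.0009,-0.0005,0,0,0],
    [0.0017,-0.001,0,0,0],
    [0.0017,-0.001,0,0,0]
  ]
}}

```text
t: 14.65
eef_pos: [0.6122, 0.1563, 0.0476]
ee_rot: [3.141, -0.0, 1.023]
force: [-0.6, -0.1, -0.2]
width: 0.0006
gripper_force: 0.2
```

{"fn": "step_arm", "kwargs": {
  "rows": [
    [0.0009,-0.0005,0,0,0],
    [0.0013,-0.0008,0,0,0],
    [0.0013,-0.0008,0,0,0]
  ]
}}

```text
t: 14.95
eef_pos: [0.6131, 0.1557, 0.0475]
ee_rot: [-3.141, 0.0, 1.023]
force: [-2.2, 2.9, 0.5]
width: 0.0002
gripper_force: 1.7
```

{"fn": "step_arm", "kwargs": {
  "rows": [
    [0.0009,-0.0005,0,0,0],
    [0.0013,-0.0008,0,0,0],
    [0.0013,-0.0008,0,0,0]
  ]
}}

```text
t: 15.25
eef_pos: [0.6134, 0.1555, 0.0474]
ee_rot: [-3.14, 0.0, 1.023]
force: [-7.0, 6.5, 4.2]
width: 0.0006
gripper_force: 5.2
```

{"fn": "step_arm", "kwargs": {
  "rows": [
    [0.0009,-0.0005,0,0,0],
    [0.0009,-0.0005,0,0,0]
  ]
}}

```text
t: 15.45
eef_pos: [0.6135, 0.1554, 0.0473]
ee_rot: [-3.139, 0.001, 1.023]
force: [-11.6, 10.3, 4.5]
width: 0.0006
gripper_force: 7.6
```

{"fn": "step_arm", "kwargs": {
  "rows": [
    [0.0009,-0.0005,0,0,0],
    [0.0009,-0.0005,0,0,0]
  ]
}}

```text
t: 15.65
eef_pos: [0.6136, 0.1553, 0.0473]
ee_rot: [-3.138, 0.001, 1.023]
force: [-15.3, 12.1, 7.2]
width: 0.0008
gripper_force: 10.1
```

Hard stop at about 20 N. I'll back off, rise and look.

{"fn": "step_arm", "kwargs": {
  "rows": [
    [-0.0034,0.0021,0,0,0],
    [-0.0077,0.0047,0,0,0],
    [-0.0077,0.0047,0,0,0],
    [-0.0077,0.0047,0.01,0,0],
    [-0.0077,0.0047,0.04,0,0],
    [-0.0077,0.0047,0.09,0,0],
    [-0.02,0.012,0.13,0,0],
    [-0.05,-0.02,0.15,0,0],
    [-0.06,-0.05,0.18,0,0],
    [-0.06,-0.08,0.2,0,0],
    [-0.06,-0.08,0.2,0,0],
    [-0.06,-0.08,0.2,0,0]
  ]
}}

```text
t: 16.85
eef_pos: [0.5568, 0.0731, 0.2488]
ee_rot: [3.14, -0.002, 1.021]
force: [-0.9, 0.2, -0.4]
width: 0.0005
gripper_force: 0.0
```

```bash
python3 - <<'E'
from pm import *
s=arm.get_state();print(s['t'],s['eef_pos'],s['force'])
f=grab("wrist"); sc=grab("scene")
o=np.zeros((480,800,3),np.uint8); o[:360,:480]=cv2.resize(f["color"],(480,360)); o[:416,480:]=cv2.resize(sc["color"][185:315,320:420],(320,416),interpolation=2); cv2.imwrite('pics/c8.png',o)
for n,F in (("scene",sc),("wrist",f)):
    h=cv2.cvtColor(F["color"],cv2.COLOR_BGR2HSV); 
    for k,m in (("red",cv2.inRange(h,(0,120,80),(9,255,255))|cv2.inRange(h,(170,120,80),(180,255,255))),("green",cv2.inRange(h,(45,80,50),(85,255,255)))):
        c,_,st,ce=cv2.connectedComponentsWithStats(m)
        for i in range(1,c):
            p=cl(onz(F,ce[i],.052)[:,:2])[0]
            if st[i,4]>2 and abs(p[1])<40 and 0<p[0]<80: print(n,k,st[i,4],p.round(1))
E
```

```text
16.85 [0.55675278 0.0730724  0.24880943] [-0.94728857  0.20873879 -0.39197786]
scene red 5 [46.6 20.5]
scene red 17 [63.2 -1.7]
wrist red 28 [46.6 20.9]
wrist red 238 [60.4 -0. ]
wrist green 28 [63.5 20.9]
```

View pics/c8.png

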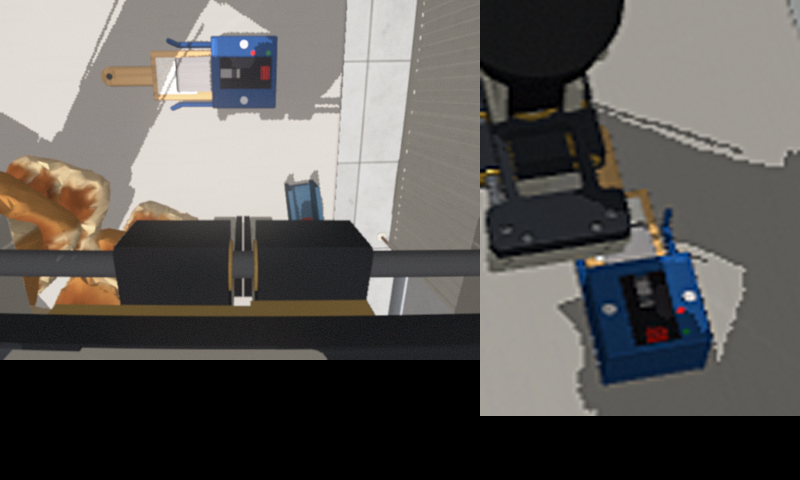

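The nub sits at clamp x ≈ 60.5 (it was 49), against its end, next to the green dot. The jaw lies down on the blade. Final check that the paddle is still home, and the jaw lip.

```bash
python3 - <<'E'
from pm import *
f=grab("wrist"); h=cv2.cvtColor(f["color"],cv2.COLOR_BGR2HSV); m=cv2.inRange(h,(10,50,60),(30,255,255))
P=cl(onz(f,np.argwhere(m)[:,::-1].astype(float),.01)[:,:2]); P=P[(abs(P[:,1])<33)&(P[:,0]>-165)&(P[:,0]<-20)]
print("tail",np.percentile(P[:,0],[0,.5]))
for lo,hi in ((-140,-125),(-105,-90),(-75,-65)):
    q=P[(P[:,0]>lo)&(P[:,0]<hi)][:,1]; print(lo,q.min().round(1),q.max().round(1))
for a,b in ((-27,-16),(16,27)): 
    q=P[(P[:,1]>a)&(P[:,1]<b)&(P[:,0]<-60)][:,0]; print("shoulder",np.percentile(q,[0,1]))
cv2.imwrite('pics/c9.png',cv2.resize(f["color"][40:150,130:380],None,fx=3,fy=3,interpolation=2))
E
```

```text
tail [-146.11124033 -144.08360596]
-140 -12.1 11.5
-105 -12.4 11.2
-75 -30.2 29.3
shoulder [-79.95321936 -79.84331462]
shoulder [-80.03573552 -79.9092949 ]
```

View pics/c9.png

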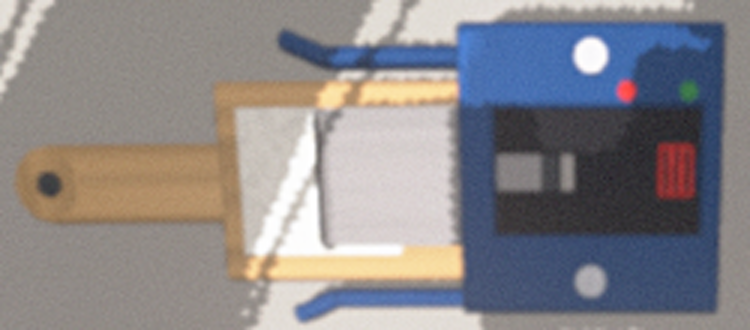

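The paddle's tail is at −146 and both shoulders at −80, centred and parallel, so it is fully home. The jaw lip rests on the paper panel and the nub is level with the green dot.

```bash
python3 -c "
from station import arm
print(arm.job_done())"
```

```text
the job is handed in; nothing more can be done
None
```

The job is handed in: the paddle is fully home against the clamp's stop, the switch is at the green mark with the jaw closed on the blade, and the arm never went near the date stamp or the sugar dredger.

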